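# Turn the griddle plate over to its flat side

### The job

The reversible plate lies on the table griddle with its ribs up; turn it over and seat it again on both locating pins, fully down and level, with the flat side up. The pins are unequal, so it fits only one way round; the wooden rest can hold the plate on end while you change your grip. Don't ram it down on the griddle, and leave the spice jar, timer and tin where they stand.

Things in the scene. Friction and masses are not known exactly. Their poses are not given: they have to be found in the camera images.
- griddle_base: Low table griddle, fixed: dark steel foot 150 x 80 x 10 mm. Two bosses (26 mm diameter) rise on its long centre line to 46 mm above the worktop, each with a 9 mm high tapered locating pin on top; the plate rests on the bosses. Origin: centre of the underside; x along the foot towards the thick pin, z up.
- big_pin (a point): Foot of the thick locating pin (14 mm diameter), in the middle of its boss's top face: 52 mm from the base's origin along base +x, 46 mm up.
- small_pin (a point): Foot of the thin locating pin (8 mm diameter), in the middle of its boss's top face: 42 mm from the base's origin along base -x, 46 mm up.
- griddle_plate: Loose dark metal plate 150 x 62 x 10 mm (x, y, z), 0.2 to 0.4 kg, seated ribs up at the start; both faces lie level on the bosses. The +z face has ribs 3 mm high along x, 3.5 mm in from the flat long edges (grip across the 62 mm width); the other face is flat. Origin: middle of the flat face; z out of the ribbed face, x to the large-hole end. Two through holes on the centre line.
- big_hole (a point): Centre (mid-thickness) of the plate's large round hole, 17 mm diameter: plate frame (52, 0, 5) mm. It fits the thick pin.
- small_hole (a point): Centre (mid-thickness) of the plate's small hole, 14 mm along x by 11 mm: plate frame (-42, 0, 5) mm. It fits the thin pin only.
- plate_rest: Light wooden rest, fixed, foot 100 x 76 mm. One slot along its x, centred, 18 mm wide, open at both ends and the top, holds the plate standing on a short end. Slot floor 12 mm above the worktop; walls 90 mm long, straight up to 55 mm, then flaring out to 69 mm height, 24 mm from the middle. Origin: centre of the underside, z up. A wall cabinet hangs 0.52 m above the worktop, behind it to the left.
- spice_jar: Bystander: small glass spice jar with a green lid, 46 mm diameter, 106 mm tall, standing beyond one end of the griddle base. Origin: centre of the underside.
- timer: Bystander: round red and white kitchen timer, 62 mm diameter, 46 mm tall, standing beyond the other end of the griddle base. Origin: centre of the underside.
- tin: Bystander: food tin, 57 mm diameter, 72 mm tall, standing behind the wooden rest. Origin: centre of the underside.

How it is judged:
By the outcome, as a careful person would: the job done as asked, in the order asked, and still so for the second after the job is handed in, with the robot touching nothing.
It also fails if it takes over 67 s, if anything falls off the work surface, if the arm or the gripper's body presses on something with over 40 N, if the wrist force passes 120 N, or if a joint passes its speed limit or range.

### The arm

A 7-joint arm with a two-finger parallel gripper is mounted at the origin on a cart in front of the work surface, level with it; the furniture and walls round the work are solid. World frame = base frame: x ahead of the robot, y to its left, z up, the work surface at z = 0. Lengths are in m, angles in rad, forces in N, time in s.
With the tool pointing down it reaches from about 0.425 to 0.875 m from the base axis. Payload 4.7 kg.
Tool frame: the origin (TCP) lies at the very end of the fingers, on their centre line; the grasp point (between the pads) lies 19 mm behind it; z points along the fingers, y is the line along which they close (so a half turn about z gives the same grasp; the last joint's range is limited). The gripper opens to 87 mm and grips with 3 to 60 N. Pads are 19 mm wide; open, the fingers measure 117 mm over their backs; the gripper's body (75 mm by 190 mm) begins 51 mm behind the grasp point.
Start: joints at [-1.268, 0.321, -0.07, 1.45, 0.023, 1.371, -0.057], TCP at [0.185, 0.623, 0.223] pointing down, gripper open.
Joint ranges: [-2.86, 2.86], [-0.3, 2.09], [-1.38, 1.24], [0.06, 2.45], [-1.56, 4.7], [0.09, 2.05], [-2.69, 2.69]. Speed limits (rad/s): [2.57, 2.57, 3.14, 3.14, 3.14, 3.14, 3.14].

### API

Orientations are given as a rotation vector (axis times angle).
In Python, from bench import ctrl gives the robot as it stands.
- The arm moves only by the tool jog_arm, never from a script. Its argument "commands" is a list of rows, each a list of 7 numbers: the opening, from 0 (shut) to 1 (fully open), then the shift along the world's x, y, z scaled (see below), then the turn, a rotation vector about the world's x, y, z scaled (see below). A call has exactly 5 rows; each row is the pose to reach, as a shift and turn from the pose commanded when the call began; what a row does not reach only later rows make up. The controller multiplies each number of a shift by 0.5 m and each number of a turn by 30 degrees. A row lasts 1/12 s, in which the tool goes at most 41.7 mm and 7.16 degrees, less where a joint would pass 70% of its speed; a pose out of reach is approached as far as the arm can. A call with a number of a shift or a turn outside -1 to 1 is refused whole. A call with a gripper value outside its range is refused whole. The fingers move at their own pace and stop on an object; "grip_force" is the grip in N (left out, the last holds). Time passes only in rows, so rows that repeat a pose let the fingers close, or fill a call up. It gives the time, the measured TCP pose, the force, the opening and the grip force at its end, in the units of the state.
- ctrl.get_state(): the state, without advancing time (a new reading comes with each control period).
- ctrl.get_image(name): name is "side" or "top" or "wrist"; returns a dict with "frame" (480x640x3 uint8, red, green, blue), "vfov" (degrees; the focal length in pixels is half the picture's height over the tangent of half this angle, whatever the lens; pixels are square), "cx", "cy" (the principal point, pixels), "camera_from_world" (4x4, takes a point from world to camera coordinates); the wrist camera has in their place "mount" (4x4, takes a point from camera to tool coordinates, whose origin is the TCP and whose axes are the flange's). Camera axes: x right, y down, z forward; pixel columns grow to the right and rows downward; lengths in m; the calibration is good to about 2 mm. A picture is of the moment at which its call begins: read the wrist's pose just before it. There is no depth.
- ctrl.close_job(): hands the job in; it is judged then, once.
The state is a dict: "time": time; "joint_positions": joint angles; "qd": joint speeds; "joint_torque": joint torques, N m; "position": TCP position; "tool_rot": TCP orientation; "ft_force": force on the tool from outside, world axes, zero at the start; "torque": the same for the moment, N m; "grip_width": opening from 0.0 (shut) to 1.0 (fully open); "grip_force": force on a finger pad.
Only numpy, scipy, OpenCV 4.12 (cv2) and the standard library are available. Lean on these libraries where they do the work, as an engineer would, in place of code of your own. Each camera call takes 0.05 s, during which the arm holds its last target. There are 200 camera calls.

## Working session

There is one attempt and no reset: what is moved stays moved. The work goes in short steps, Python scripts to look and compute and a tool call to move; the robot and the scene stay as the last step left them, time stands still between calls to the robot, and variables do not carry over. Pictures are saved under pics/ and viewed, at most 10 in all, crops included, and the job is handed in when it is done.

Besides the shell and the picture viewer there is one more tool, called after "Emit:" by a JSON object that holds its "name" and its "arguments", one argument or row to a line. jog_arm: Moves the arm, as the interface text tells. Shifts and turns lie within -1 to 1; 1 stands for 0.5 m of shift or 30 degrees of turn. Its arguments: {"type":"object","properties":{"commands":{"type":"array","items":{"type":"array","items":{"type":"number","minimum":-1,"maximum":1}}},"grip_force":{"type":"number"}},"required":["commands"]}

```bash
mkdir -p pics
cat > h.py <<'E'
import numpy as np, cv2
from scipy.spatial.transform import Rotation as R
from bench import ctrl
def grab(n,fn=None):
    s=ctrl.get_state(); d=ctrl.get_image(n)
    if n=="wrist":
        T=np.eye(4); T[:3,:3]=R.from_rotvec(s["tool_rot"]).as_matrix(); T[:3,3]=s["position"]
        d["wc"]=T@np.array(d["mount"])
    else: d["wc"]=np.linalg.inv(np.array(d["camera_from_world"]))
    d["f"]=240/np.tan(np.radians(d["vfov"])/2)
    if fn: cv2.imwrite("pics/"+fn,d["frame"][:,:,::-1])
    return d
def ray(d,u,v):
    c=np.array([(u-d["cx"])/d["f"],(v-d["cy"])/d["f"],1]); return d["wc"][:3,3],d["wc"][:3,:3]@c
def onz(d,u,v,z):
    o,r=ray(d,u,v); return o+r*(z-o[2])/r[2]
def proj(d,p):
    q=np.linalg.inv(d["wc"])@np.append(p,1); return q[0]/q[2]*d["f"]+d["cx"],q[1]/q[2]*d["f"]+d["cy"]
E
python3 - <<'E'
from h import *
a=grab("top","top.png");b=grab("side","side.png")
for d in(a,b): print(np.round(d["wc"],3).tolist(),d["vfov"],d["cx"],d["cy"])
s=ctrl.get_state();print({k:np.round(v,3).tolist() for k,v in s.items()})
E
```

```text
[[0.03, -0.997, 0.064, 0.415], [-0.999, -0.03, -0.01, -0.179], [0.012, -0.064, -0.998, 0.915], [0.0, 0.0, 0.0, 1.0]] 57.603156064098776 312.53673552396623 240.82918336561602
[[0.971, -0.118, 0.21, 0.27], [-0.24, -0.512, 0.825, -0.908], [0.011, -0.851, -0.525, 0.534], [0.0, 0.0, 0.0, 1.0]] 54.33002095540748 314.48987783236254 239.52173546499404
{'time': 0.1, 'joint_positions': [-1.268, 0.322, -0.07, 1.452, 0.023, 1.371, -0.057], 'qd': [-0.001, -0.002, 0.001, -0.003, -0.0, -0.001, 0.0], 'joint_torque': [0.0, -49.257, -0.406, -31.34, -0.064, 0.039, 0.0], 'position': [0.185, 0.623, 0.222], 'tool_rot': [-0.452, -3.109, 0.003], 'ft_force': [-0.413, 0.27, -1.091], 'torque': [0.01, -0.012, 0.038], 'grip_force': 0.0, 'grip_width': 0.997}
```

View pics/top.png

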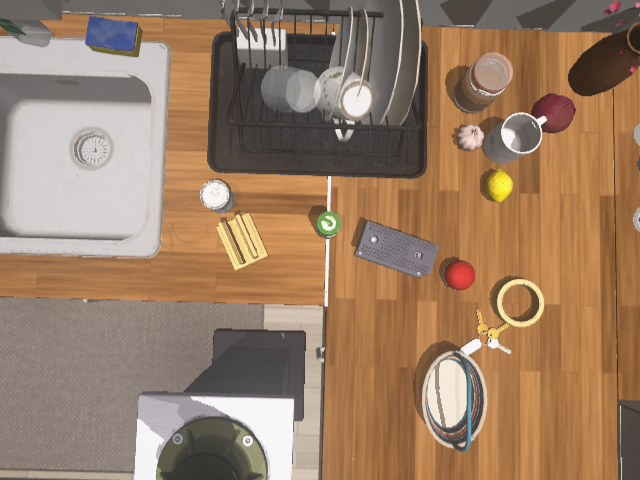

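View pics/side.png

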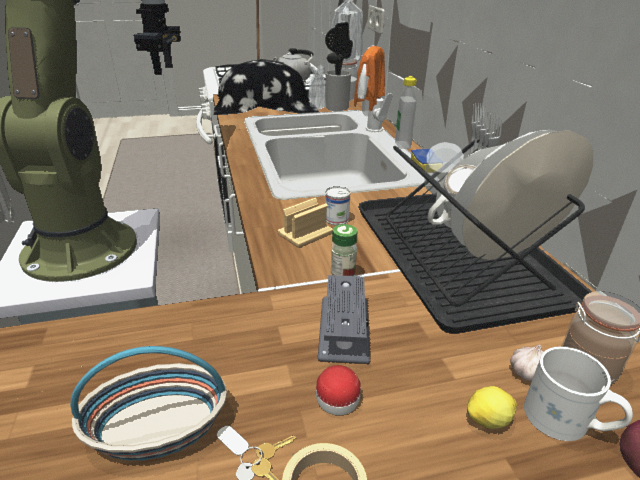

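The top view shows the plate at (397,248), the rest at (242,241), the jar at (328,222), the timer at (460,275) and the tin at (216,195). The slot and the plate's width both lie roughly along world x. I'll zoom in on the plate's holes and the slot, then measure.

Run:
```python
from h import *
d=grab("top"); f=d["frame"]
c=cv2.resize(f[170:300,190:490,::-1],None,fx=2.6,fy=2.6,interpolation=cv2.INTER_CUBIC); cv2.imwrite("pics/c1.png",c)
hsv=cv2.cvtColor(f,cv2.COLOR_RGB2HSV)
m=np.zeros(f.shape[:2],np.uint8); m[210:285,345:445]=1
pm=((hsv[...,1]<75)&(hsv[...,2]<150)).astype(np.uint8)*m
pm=cv2.morphologyEx(pm,cv2.MORPH_OPEN,np.ones((3,3)))
cs=max(cv2.findContours(pm,0,1)[0],key=cv2.contourArea); r=cv2.minAreaRect(cs); print(r)
for p in cv2.boxPoints(r): print(p,onz(d,*p,.056).round(4))
print("C",onz(d,*r[0],.056))
m2=np.zeros(f.shape[:2],np.uint8); m2[205:280,205:280]=1
hsvr=hsv[241,225:275:4]; print(hsvr.tolist())
```

```text
((396.3307800292969, 249.8407745361328), (78.19865417480469, 37.89590835571289), 19.29004669189453)
[353.16708 254.80847] [ 0.4456 -0.2686  0.056 ]
[365.686   219.04012] [ 0.5173 -0.2918  0.056 ]
[439.49448 244.87308] [ 0.4704 -0.439   0.056 ]
[426.97556 280.64142] [ 0.3992 -0.4151  0.056 ]
C [ 0.45801897 -0.35368365  0.056     ]
[[19, 117, 222], [17, 119, 210], [17, 120, 215], [21, 111, 243], [21, 110, 243], [17, 120, 193], [23, 100, 248], [21, 106, 246], [20, 113, 238], [19, 117, 229], [14, 147, 203], [15, 147, 199], [14, 146, 198]]
```

View pics/c1.png

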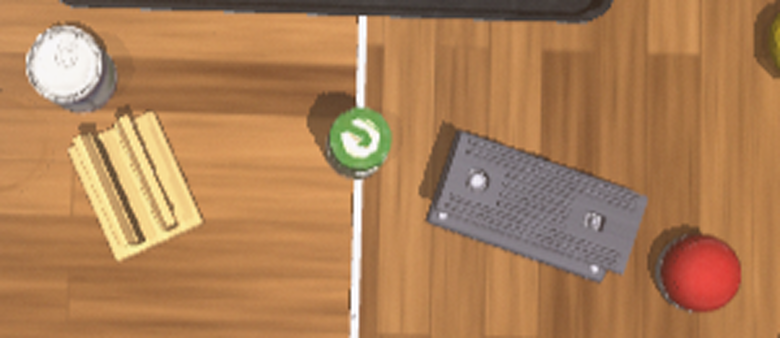

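The left (+y) hole, crop (479,181), looks filled by the thick pin. The right one, crop (594,221), has the thin pin. The rest's rails run from (88,130) to (138,242) and from (125,112) to (172,226).

Run:
```python
from h import *
d=grab("top")
g=lambda u,v,z:onz(d,190+u/2.6,170+v/2.6,z)
b=g(479,181,.055);s=g(594,221,.055);v=b-s
print("pins",b,s,np.linalg.norm(v),np.degrees(np.arctan2(v[1],v[0])), "org",s+v*42/94)
print("foot",[g(*p,.01).round(4) for p in[(68,148),(152,112),(203,220),(120,260)]])
A=[g(*p,.069) for p in[(88,130),(138,242),(125,112),(172,226)]]
for i in(0,2):
    w=A[i]-A[i+1];print(np.linalg.norm(w),np.degrees(np.arctan2(w[1],w[0])))
print("rails c",np.mean(A,0), "jar",g(360,138,.106),"timer",g(700,272,.046),"tin",g(66,65,.072))
```

```text
pins [ 0.47698546 -0.3097309   0.055     ] [ 0.44919232 -0.39787989  0.055     ] 0.09242675182318659 72.50007593614477 org [ 0.46161053 -0.35849417  0.055     ]
foot [array([0.4966, 0.0127, 0.01  ]), array([ 0.5276, -0.0531,  0.01  ]), array([ 0.4423, -0.097 ,  0.01  ]), array([ 0.4086, -0.0324,  0.01  ])]
0.09193214083150722 26.235473719451676
0.0925419706489385 24.493502426607833
rails c [ 0.47078311 -0.0473851   0.069     ] jar [ 0.50161054 -0.21598093  0.106     ] timer [ 0.41290048 -0.48218266  0.046     ] tin [0.55323061 0.00379244 0.072     ]
```

Emit:
{"name": "jog_arm", "arguments": {
  "commands": [
    [1,0.26,-0.26,0.08,0,0,-0.505],
    [1,0.26,-0.26,0.08,0,0,-0.505],
    [1,0.26,-0.26,0.08,0,0,-0.505],
    [1,0.26,-0.26,0.08,0,0,-0.505],
    [1,0.26,-0.26,0.08,0,0,-0.505]
  ],
  "grip_force": 50
}}

```text
time: 0.62
position: [0.3203, 0.4888, 0.2639]
tool_rot: [0.867, 3.016, 0.001]
ft_force: [1.4, -1.2, 1.3]
grip_width: 0.998
grip_force: 0.0
```

Emit:
{"name": "jog_arm", "arguments": {
  "commands": [
    [1,0.24,-0.32,0,0,0,-0.505],
    [1,0.24,-0.32,0,0,0,-0.505],
    [1,0.24,-0.32,0,0,0,-0.505],
    [1,0.24,-0.32,0,0,0,-0.505],
    [1,0.24,-0.32,0,0,0,-0.505]
  ]
}}

```text
time: 1.03
position: [0.4371, 0.3297, 0.2627]
tool_rot: [1.252, 2.88, -0.0]
ft_force: [1.7, 0.8, 0.1]
grip_width: 0.997
grip_force: 0.0
```

Emit:
{"name": "jog_arm", "arguments": {
  "commands": [
    [1,0.16,-0.36,0,0,0,-0.505],
    [1,0.16,-0.36,0,0,0,-0.505],
    [1,0.16,-0.36,0,0,0,-0.505],
    [1,0.16,-0.36,0,0,0,-0.505],
    [1,0.16,-0.36,0,0,0,-0.505]
  ]
}}

```text
time: 1.45
position: [0.5163, 0.1486, 0.2628]
tool_rot: [1.622, 2.689, -0.001]
ft_force: [0.1, 0.8, 0.3]
grip_width: 1.0
grip_force: 0.0
```

Emit:
{"name": "jog_arm", "arguments": {
  "commands": [
    [1,0.02,-0.38,0,0,0,-0.505],
    [1,0.02,-0.38,0,0,0,-0.505],
    [1,0.02,-0.38,0,0,0,-0.505],
    [1,0.02,-0.38,0,0,0,-0.505],
    [1,0.02,-0.38,0,0,0,-0.505]
  ]
}}

```text
time: 1.87
position: [0.5246, -0.0429, 0.2629]
tool_rot: [1.965, 2.449, -0.001]
ft_force: [-0.1, -0.9, 0.4]
grip_width: 0.999
grip_force: 0.0
```

```bash
cat > st.py <<'E'
from h import *
import json
s=ctrl.get_state();Rm=R.from_rotvec(s["tool_rot"]).as_matrix()
open("log.jsonl","a").write(json.dumps({k:np.array(s[k]).tolist() for k in("joint_positions","position","tool_rot")})+"\n")
print("t",round(s["time"],2),"p",np.round(s["position"],4),"q",np.round(s["joint_positions"],3),"F",np.round(s["ft_force"],1),"w",round(float(s["grip_width"]),3),"gf",np.round(s["grip_force"],1))
print("R",Rm.round(3).tolist(),"yaz",np.degrees(np.arctan2(Rm[1,1],Rm[0,1])).round(1))
E
python3 st.py
python3 - <<'E'
from h import *
grab("wrist","w1.png")
E
```

```text
t 1.87 p [ 0.5246 -0.0429  0.2629] q [-0.532  0.029  0.578  1.714 -0.014  1.402  0.267] F [-0.1 -0.9  0.4] w 0.999 gf 0.0
R [[-0.217, 0.976, 0.001], [0.976, 0.217, -0.002], [-0.002, 0.0, -1.0]] yaz 12.5
```

View pics/w1.png

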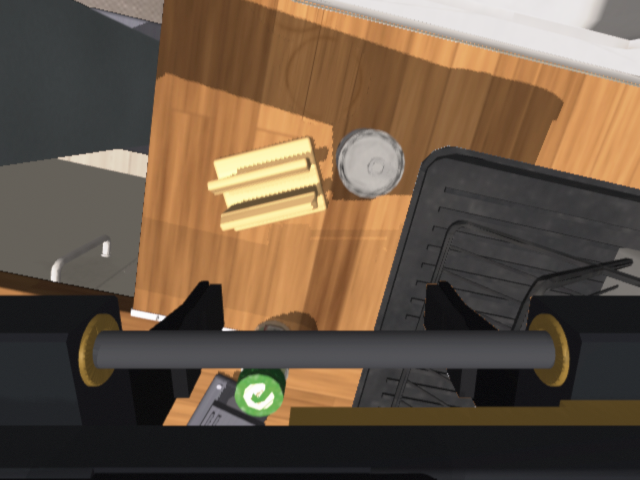

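The wrist view shows the rest's rails: the upper from (209,185) to (309,167), the lower from (222,219) to (317,201). The tin is at (370,163) and the jar lid at (258,392). I'll refine the rest's position from this and move on above the plate.

Run:
```python
from h import *
d=grab("wrist")
A=[onz(d,*p,.069) for p in[(209,185),(309,167),(222,219),(317,201)]]
for i in(0,2):
    w=A[i+1]-A[i];print(np.linalg.norm(w),np.degrees(np.arctan2(w[1],w[0])))
print(np.round(A,4),"c",np.mean(A,0),"cam",d["wc"][:3,3], "mount",np.round(d["mount"],3).tolist(),d["vfov"])
f=d["frame"][140:240,195:335]; cv2.imwrite("pics/rest.png",cv2.resize(f[:,:,::-1],None,fx=5,fy=5,interpolation=cv2.INTER_CUBIC))
```

```text
0.0886015280672739 22.25822572544693
0.08632302893108884 23.033531201812174
[[ 0.4223 -0.0473  0.069 ]
 [ 0.5043 -0.0137  0.069 ]
 [ 0.4377 -0.0751  0.069 ]
 [ 0.5171 -0.0413  0.069 ]] c [ 0.47036109 -0.04437351  0.069     ] cam [0.50807631 0.02823621 0.42565819] mount [[-0.001, -0.961, -0.278, 0.077], [1.0, -0.001, -0.001, -0.0], [0.001, -0.278, 0.961, -0.163], [0.0, 0.0, 0.0, 1.0]] 60.55475196043713
```

View pics/rest.png

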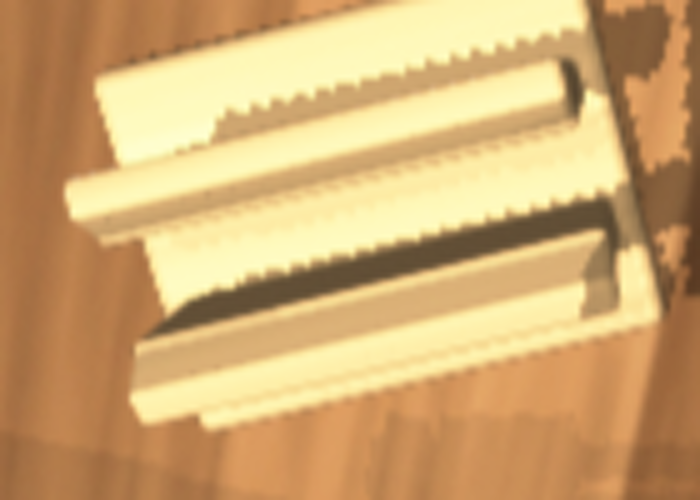

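Emit:
{"name": "jog_arm", "arguments": {
  "commands": [
    [1,-0.04,-0.36,0,0,0,-0.5],
    [1,-0.04,-0.36,0,0,0,-0.5],
    [1,-0.04,-0.36,0,0,0,-0.5],
    [1,-0.04,-0.36,0,0,0,-0.5],
    [1,-0.04,-0.36,0,0,0,-0.5]
  ]
}}

```text
time: 2.38
position: [0.5031, -0.2233, 0.263]
tool_rot: [2.269, 2.17, -0.003]
ft_force: [-1.0, 0.3, 0.7]
grip_width: 1.001
grip_force: 0.0
```

Emit:
{"name": "jog_arm", "arguments": {
  "commands": [
    [1,-0.1,-0.38,-0.04,0,0,-0.5],
    [1,-0.1,-0.38,-0.04,0,0,-0.5],
    [1,-0.1,-0.38,-0.04,0,0,-0.5],
    [1,-0.1,-0.38,-0.04,0,0,-0.5],
    [1,-0.1,-0.38,-0.04,0,0,-0.5]
  ]
}}

```text
time: 2.8
position: [0.454, -0.4093, 0.2421]
tool_rot: [2.528, 1.864, -0.001]
ft_force: [-0.9, 0.1, 0.1]
grip_width: 1.0
grip_force: 0.0
```

```bash
python3 st.py
python3 - <<'E'
from h import *
grab("wrist","w2.png")
E
```

```text
t 2.8 p [ 0.454  -0.4093  0.2421] q [-0.025  0.303  0.888  1.552 -0.237  1.399  0.58 ] F [-0.9  0.1  0.1] w 1.0 gf 0.0
R [[0.296, 0.955, -0.0], [0.955, -0.296, -0.001], [-0.001, -0.0, -1.0]] yaz -17.2
```

View pics/w2.png

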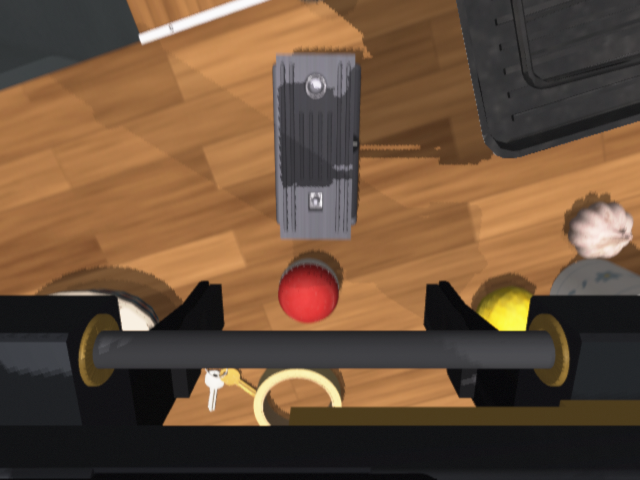

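The wrist view shows the thick pin at (316,87), at the far +y end, and the thin pin at (316,201).

Run:
```python
from h import *
d=grab("wrist")
b=onz(d,316,87,.055);s=onz(d,316,201,.055);v=b-s;u=v/np.linalg.norm(v)
o=s+v*42/94;print("pins",b,s,np.linalg.norm(v),"az",np.degrees(np.arctan2(v[1],v[0])),"org",o,"grip",o-.025*u)
import json
r=json.loads(open("log.jsonl").readline());T=np.eye(4);T[:3,:3]=R.from_rotvec(r["tool_rot"]).as_matrix();T[:3,3]=r["position"];d["wc"]=T@np.array(d["mount"])
g=lambda x,y:onz(d,195+x/5,140+y/5,.069)
L=[g(75,218),g(572,98),g(135,345),g(605,232)]
print(np.round(L,4),np.mean(L,0),[np.degrees(np.arctan2(*(L[i+1]-L[i])[1::-1])) for i in(0,2)],np.linalg.norm(L[0]-L[2]))
```

```text
pins [ 0.47408328 -0.31740901  0.055     ] [ 0.44555549 -0.4052764   0.055     ] 0.0923824294201955 az 72.01301170720026 org [ 0.45830195 -0.3660165   0.055     ] grip [ 0.45058192 -0.38979467  0.055     ]
[[ 0.4228 -0.042   0.069 ]
 [ 0.503  -0.0032  0.069 ]
 [ 0.4364 -0.0621  0.069 ]
 [ 0.5134 -0.0245  0.069 ]] [ 0.46889182 -0.03296544  0.069     ] [np.float64(25.832021249409713), np.float64(26.027712740413016)] 0.02421703924223702
```

Run:
```python
from h import *
import json
d=grab("wrist")
r=json.loads(open("log.jsonl").readline());T=np.eye(4);T[:3,:3]=R.from_rotvec(r["tool_rot"]).as_matrix();T[:3,3]=r["position"];d["wc"]=T@np.array(d["mount"])
g=lambda x,y,z:onz(d,195+x/5,140+y/5,z)
for L in([g(75,216,.069),g(572,96,.069),g(135,395,.069),g(587,287,.069)],[g(105,243,.055),g(580,120,.055),g(135,345,.055),g(605,232,.055)]):
  n=np.array([-np.sin(np.radians(25.5)),np.cos(np.radians(25.5)),0])
  print(np.round(L,4),np.mean(L,0),[np.degrees(np.arctan2(*(L[i+1]-L[i])[1::-1])) for i in(0,2)],[n@(p-[.469,-.045,0]) for p in L])
```

```text
[[ 0.4228 -0.0417  0.069 ]
 [ 0.5029 -0.0029  0.069 ]
 [ 0.4377 -0.0711  0.069 ]
 [ 0.5123 -0.0347  0.069 ]] [ 0.46893882 -0.03758788  0.069     ] [np.float64(25.82845024947928), np.float64(26.03799616864368)] [np.float64(0.02289411015819884), np.float64(0.023404470744527922), np.float64(-0.010106290577865941), np.float64(-0.009326669184316735)]
[[ 0.4255 -0.0483  0.055 ]
 [ 0.505  -0.0081  0.055 ]
 [ 0.4336 -0.0658  0.055 ]
 [ 0.5136 -0.0267  0.055 ]] [ 0.46940269 -0.03721662  0.055     ] [np.float64(26.804320129099587), np.float64(26.027608245425917)] [np.float64(0.01579828183673204), np.float64(0.017826875284863104), np.float64(-0.00351895314982947), np.float64(-0.002698993866717826)]
```

Emit:
{"name": "jog_arm", "arguments": {
  "commands": [
    [1,-0.006,0.042,-0.2,0,0,-0.02],
    [1,-0.006,0.042,-0.2,0,0,-0.02],
    [1,-0.006,0.042,-0.2,0,0,-0.02],
    [1,-0.006,0.042,-0.2,0,0,-0.02],
    [1,-0.006,0.042,-0.2,0,0,-0.02]
  ]
}}

```text
time: 3.37
position: [0.4533, -0.3837, 0.1422]
tool_rot: [-2.533, -1.855, -0.0]
ft_force: [-0.2, -0.1, -0.1]
grip_width: 1.0
grip_force: 0.0
```

```bash
python3 st.py
python3 - <<'E'
from h import *
grab("wrist","w3.png");grab("top","t3.png")
E
```

```text
t 3.37 p [ 0.4533 -0.3837  0.1422] q [-0.049  0.336  0.857  1.723 -0.27   1.208  0.571] F [-0.2 -0.1 -0.1] w 1.0 gf 0.0
R [[0.302, 0.953, -0.001], [0.953, -0.302, 0.001], [0.001, -0.001, -1.0]] yaz -17.6
```

View pics/w3.png

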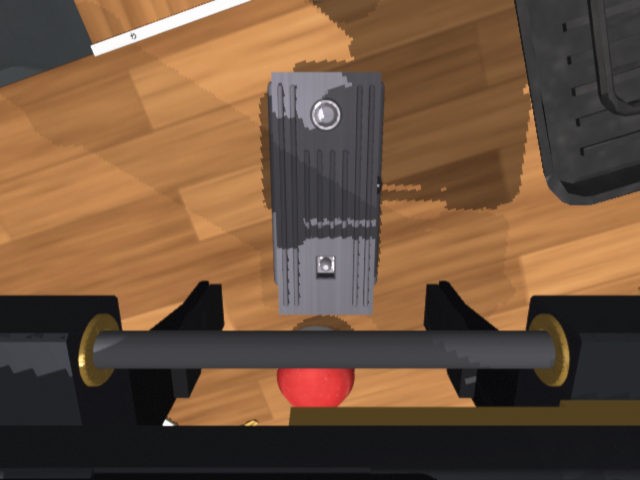

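```bash
python3 - <<'E'
from h import *
import json
d=grab("wrist")
r=json.loads(open("log.jsonl").readlines()[-1]);T=np.eye(4);T[:3,:3]=R.from_rotvec(r["tool_rot"]).as_matrix();T[:3,3]=r["position"];d["wc"]=T@np.array(d["mount"])
b=onz(d,326,115,.055);s=onz(d,325.5,265,.055);v=b-s;u=v/np.linalg.norm(v)
o=s+v*42/94;print("pins",b,s,np.linalg.norm(v),"az",np.degrees(np.arctan2(v[1],v[0])),"org",o,"grip",o-.025*u)
E
python3 st.py
```

```text
pins [ 0.47810682 -0.30844685  0.055     ] [ 0.44990519 -0.39672372  0.055     ] 0.0926722034984349 az 72.2829862942779 org [ 0.46250592 -0.35728086  0.055     ] grip [ 0.45489802 -0.38109514  0.055     ]
t 3.52 p [ 0.4537 -0.3867  0.1449] q [-0.048  0.334  0.86   1.72  -0.27   1.208  0.572] F [1.1 0.7 0.4] w 0.999 gf 0.0
R [[0.304, 0.953, 0.003], [0.953, -0.304, -0.002], [-0.001, 0.004, -1.0]] yaz -17.7
```

Emit:
{"name": "jog_arm", "arguments": {
  "commands": [
    [1,0.002,0.01,-0.14,0,0,0],
    [1,0.002,0.01,-0.14,0,0,0],
    [1,0.002,0.01,-0.2,0,0,0],
    [1,0.002,0.01,-0.224,0,0,0],
    [1,0.002,0.01,-0.224,0,0,0]
  ]
}}

```text
time: 3.93
position: [0.4523, -0.3801, 0.0291]
tool_rot: [-2.535, -1.851, 0.002]
ft_force: [-0.1, 1.0, 0.7]
grip_width: 1.001
grip_force: 0.0
```

Emit:
{"name": "jog_arm", "arguments": {
  "commands": [
    [0.6,0,0,0,0,0,0],
    [0.6,0,0,0,0,0,0],
    [0.6,0,0,0,0,0,0],
    [0.6,0,0,0,0,0,0],
    [0.6,0,0,0,0,0,0]
  ],
  "grip_force": 50
}}

```text
time: 4.35
position: [0.4541, -0.3816, 0.0319]
tool_rot: [2.535, 1.851, 0.002]
ft_force: [0.2, 1.0, 4.5]
grip_width: 0.709
grip_force: 29.8
```

```bash
python3 st.py
```

```text
t 4.35 p [ 0.4541 -0.3816  0.0319] q [ 0.01   0.463  0.791  1.824 -0.385  1.012  0.646] F [0.2 1.  4.5] w 0.709 gf 29.8
R [[0.305, 0.952, 0.003], [0.952, -0.305, -0.001], [-0.0, 0.003, -1.0]] yaz -17.7
```

Emit:
{"name": "jog_arm", "arguments": {
  "commands": [
    [0.4,0,0,0,0,0,0],
    [0.4,0,0,0.01,0,0,0],
    [0.4,0,0,0.03,0,0,0],
    [0.4,0,0,0.06,0,0,0],
    [0.4,0,0,0.12,0,0,0]
  ],
  "grip_force": 58
}}

```text
time: 4.77
position: [0.4504, -0.3787, 0.0884]
tool_rot: [-2.532, -1.848, 0.005]
ft_force: [0.0, 0.5, -1.9]
grip_width: 0.701
grip_force: 58.1
```

Emit:
{"name": "jog_arm", "arguments": {
  "commands": [
    [0.4,0,0,0.05,0,0,0],
    [0.4,0,0,0.1,0,0,0],
    [0.4,0,0,0.18,0,0,0],
    [0.4,0,0,0.26,0,0,0],
    [0.4,0,0,0.3,0,0,0]
  ]
}}

```text
time: 5.18
position: [0.4531, -0.3823, 0.2457]
tool_rot: [2.535, 1.848, 0.003]
ft_force: [0.3, -0.4, -3.1]
grip_width: 0.706
grip_force: 58.1
```

```bash
python3 st.py
```

```text
t 5.18 p [ 0.4531 -0.3823  0.2457] q [-0.097  0.246  0.897  1.597 -0.196  1.388  0.51 ] F [ 0.3 -0.4 -3.1] w 0.706 gf 58.1
R [[0.306, 0.952, 0.004], [0.952, -0.306, -0.002], [-0.001, 0.004, -1.0]] yaz -17.8
```

Emit:
{"name": "jog_arm", "arguments": {
  "commands": [
    [0.4,0.005,0.06,0,0,0,0.14],
    [0.4,0.01,0.13,0,0,0,0.28],
    [0.4,0.015,0.2,0,0,0,0.43],
    [0.4,0.02,0.26,0,0,0,0.58],
    [0.4,0.024,0.32,0,0,0,0.72]
  ]
}}

```text
time: 5.6
position: [0.464, -0.2193, 0.2407]
tool_rot: [-2.14, -2.298, 0.001]
ft_force: [0.7, 0.3, -2.1]
grip_width: 0.703
grip_force: 58.1
```

Emit:
{"name": "jog_arm", "arguments": {
  "commands": [
    [0.4,0.005,0.06,0,0,0,0.14],
    [0.4,0.01,0.13,0,0,0,0.28],
    [0.4,0.015,0.2,0,0,0,0.43],
    [0.4,0.02,0.26,0,0,0,0.58],
    [0.4,0.024,0.32,0,0,0,0.72]
  ]
}}

```text
time: 6.02
position: [0.476, -0.0597, 0.2407]
tool_rot: [-1.672, -2.659, 0.001]
ft_force: [1.1, 0.6, -3.0]
grip_width: 0.706
grip_force: 58.1
```

Emit:
{"name": "jog_arm", "arguments": {
  "commands": [
    [0.4,0,0,0,-0.18,-0.086,0],
    [0.4,0,0,0,-0.36,-0.172,0],
    [0.4,0,0,0,-0.54,-0.258,0],
    [0.4,0,0,0,-0.72,-0.344,0],
    [0.4,0,0,0,-0.9026,-0.4305,0]
  ]
}}

```text
time: 6.43
position: [0.4768, -0.0612, 0.2417]
tool_rot: [1.426, 2.254, -0.382]
ft_force: [-0.5, 0.9, -3.7]
grip_width: 0.704
grip_force: 58.1
```

```bash
python3 st.py
```

```text
t 6.43 p [ 0.4768 -0.0612  0.2417] q [-0.614 -0.193  0.256  2.051  0.603  1.283 -0.096] F [-0.5  0.9 -3.7] w 0.704 gf 58.1
R [[-0.369, 0.903, 0.219], [0.781, 0.429, -0.454], [-0.504, 0.003, -0.864]] yaz 25.4
```

Emit:
{"name": "jog_arm", "arguments": {
  "commands": [
    [0.4,0,0,0,-0.18,-0.086,0],
    [0.4,0,0,0,-0.36,-0.172,0],
    [0.4,0,0,0,-0.54,-0.258,0],
    [0.4,0,0,0,-0.72,-0.344,0],
    [0.4,0,0,0,-0.9026,-0.4305,0]
  ]
}}

```text
time: 6.85
position: [0.477, -0.0607, 0.2416]
tool_rot: [1.156, 1.827, -0.666]
ft_force: [-0.2, -1.0, -4.4]
grip_width: 0.703
grip_force: 58.2
```

```bash
python3 st.py
```

```text
t 6.85 p [ 0.477  -0.0607  0.2416] q [-0.696 -0.032  0.038  2.21   1.03   1.437 -0.631] F [-0.2 -1.  -4.4] w 0.703 gf 58.2
R [[-0.21, 0.903, 0.376], [0.45, 0.43, -0.783], [-0.868, 0.004, -0.496]] yaz 25.5
```

Emit:
{"name": "jog_arm", "arguments": {
  "commands": [
    [0.4,0,0,0,-0.18,-0.086,0],
    [0.4,0,0,0,-0.36,-0.172,0],
    [0.4,0,0,0,-0.54,-0.258,0],
    [0.4,0,0,0,-0.72,-0.344,0],
    [0.4,0,0,0,-0.9026,-0.4305,0]
  ]
}}

```text
time: 7.27
position: [0.4775, -0.0599, 0.2411]
tool_rot: [0.874, 1.383, -0.872]
ft_force: [-0.6, 0.1, -3.5]
grip_width: 0.706
grip_force: 58.2
```

```bash
python3 st.py
python3 - <<'E'
from h import *
d=grab("side","s4.png"); 
cv2.imwrite("pics/s4.png",cv2.resize(d["frame"][40:320,180:520,::-1],None,fx=2,fy=2))
E
```

```text
t 7.27 p [ 0.4775 -0.0599  0.2411] q [-0.783  0.363  0.013  2.267  1.286  1.727 -1.084] F [-0.6  0.1 -3.5] w 0.706 gf 58.2
R [[0.005, 0.902, 0.433], [-0.002, 0.433, -0.902], [-1.0, 0.004, 0.004]] yaz 25.6
```

View pics/s4.png

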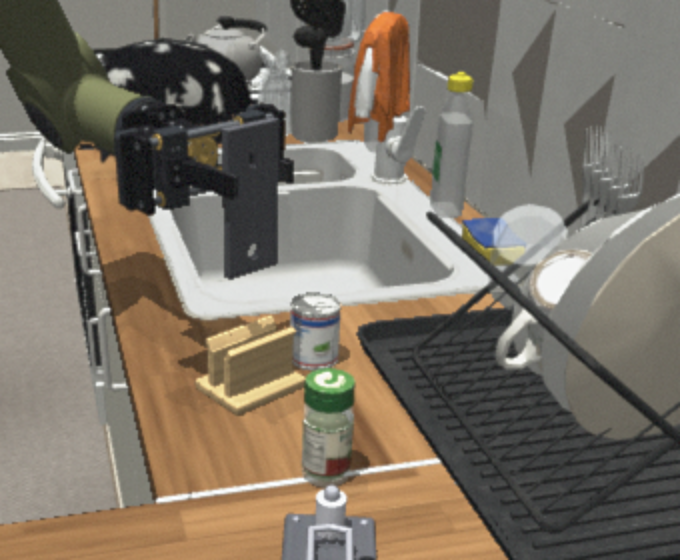

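The plate hangs upright with its big hole down and the flat face towards the camera, just above and behind the rest. Lowering it now.

Emit:
{"name": "jog_arm", "arguments": {
  "commands": [
    [0.4,0,-0.004,-0.04,0,0,0],
    [0.4,0,-0.004,-0.08,0,0,0],
    [0.4,0,-0.004,-0.12,0,0,0],
    [0.4,0,-0.004,-0.135,0,0,0],
    [0.4,0,-0.004,-0.14,0,0,0]
  ]
}}

```text
time: 7.73
position: [0.4773, -0.0628, 0.1702]
tool_rot: [0.876, 1.388, -0.875]
ft_force: [-0.0, -0.3, -2.1]
grip_width: 0.702
grip_force: 58.2
```

Emit:
{"name": "jog_arm", "arguments": {
  "commands": [
    [0.4,0,0,-0.01,0,0,0],
    [0.4,0,0,-0.02,0,0,0],
    [0.4,0,0,-0.03,0,0,0],
    [0.4,0,0,-0.04,0,0,0],
    [0.4,0,0,-0.05,0,0,0]
  ]
}}

```text
time: 8.15
position: [0.4773, -0.0628, 0.1455]
tool_rot: [0.877, 1.387, -0.874]
ft_force: [0.1, 0.5, -2.6]
grip_width: 0.704
grip_force: 58.2
```

```bash
python3 st.py
python3 - <<'E'
from h import *
d=grab("side"); 
cv2.imwrite("pics/s5.png",cv2.resize(d["frame"][120:270,250:400,::-1],None,fx=4,fy=4))
E
```

```text
t 8.15 p [ 0.4773 -0.0628  0.1455] q [-0.775  0.6    0.009  2.241  1.261  1.66  -1.285] F [ 0.1  0.5 -2.6] w 0.704 gf 58.2
R [[0.002, 0.903, 0.431], [0.001, 0.431, -0.903], [-1.0, 0.002, -0.0]] yaz 25.5
```

View pics/s5.png

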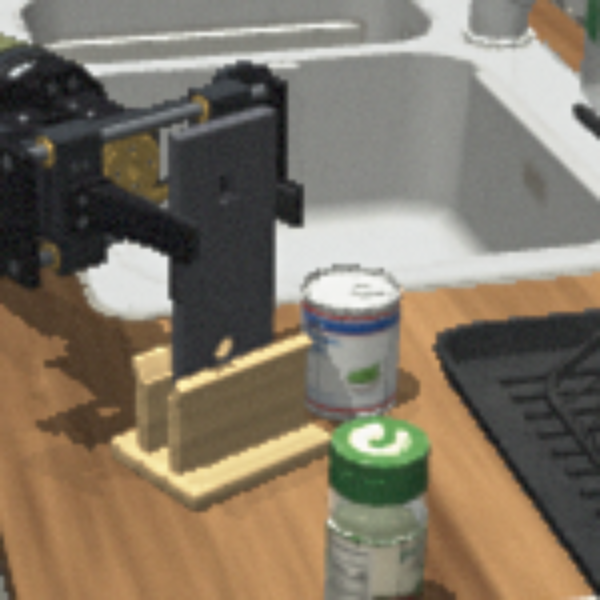

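The plate's lower end is in the slot and centred along it. Continuing down slowly.

Emit:
{"name": "jog_arm", "arguments": {
  "commands": [
    [0.4,0,0,-0.015,0,0,0],
    [0.4,0,0,-0.03,0,0,0],
    [0.4,0,0,-0.045,0,0,0],
    [0.4,0,0,-0.055,0,0,0],
    [0.4,0,0,-0.06,0,0,0]
  ]
}}

```text
time: 8.62
position: [0.477, -0.0629, 0.1146]
tool_rot: [0.875, 1.388, -0.876]
ft_force: [-0.3, -0.8, -1.9]
grip_width: 0.703
grip_force: 58.2
```

Emit:
{"name": "jog_arm", "arguments": {
  "commands": [
    [0.4,0,0,-0.002,0,0,0],
    [0.4,0,0,-0.004,0,0,0],
    [0.4,0,0,-0.006,0,0,0],
    [0.4,0,0,-0.006,0,0,0],
    [0.4,0,0,-0.006,0,0,0]
  ]
}}

```text
time: 9.03
position: [0.4772, -0.0629, 0.1127]
tool_rot: [0.876, 1.387, -0.874]
ft_force: [0.0, 0.2, -2.7]
grip_width: 0.706
grip_force: 58.2
```

Emit:
{"name": "jog_arm", "arguments": {
  "commands": [
    [0.8,0,0,-0.002,0,0,0],
    [0.9,0,0,-0.002,0,0,0],
    [1,0,0,-0.002,0,0,0],
    [1,0,0,-0.002,0,0,0],
    [1,0,0,-0.002,0,0,0]
  ]
}}

```text
time: 9.45
position: [0.4772, -0.063, 0.1119]
tool_rot: [0.876, 1.386, -0.875]
ft_force: [-0.2, -0.8, 0.4]
grip_width: 0.959
grip_force: 0.0
```

Emit:
{"name": "jog_arm", "arguments": {
  "commands": [
    [1,-0.01,0.02,0,0,0,0],
    [1,-0.03,0.06,0,0,0,0],
    [1,-0.05,0.11,0,0,0,0],
    [1,-0.08,0.16,0,0,0,0],
    [1,-0.1,0.22,0.02,0,0,0]
  ]
}}

```text
time: 9.87
position: [0.4251, 0.0477, 0.1208]
tool_rot: [0.874, 1.388, -0.878]
ft_force: [0.7, 0.3, -0.7]
grip_width: 1.0
grip_force: 0.0
```

```bash
python3 st.py
python3 - <<'E'
from h import *
d=grab("side"); a=cv2.resize(d["frame"][120:270,250:400,::-1],(400,400))
d=grab("wrist"); b=cv2.resize(d["frame"][:,:,::-1],(400,300))
cv2.imwrite("pics/s6.png",np.hstack([a,np.vstack([b,np.zeros((100,400,3),np.uint8)])]))
E
```

```text
t 9.87 p [0.4251 0.0477 0.1208] q [-0.911  0.703 -0.111  2.116  1.059  1.799 -1.323] F [ 0.7  0.3 -0.7] w 1.0 gf 0.0
R [[-0.002, 0.903, 0.43], [-0.002, 0.43, -0.903], [-1.0, -0.003, 0.001]] yaz 25.5
```

View pics/s6.png

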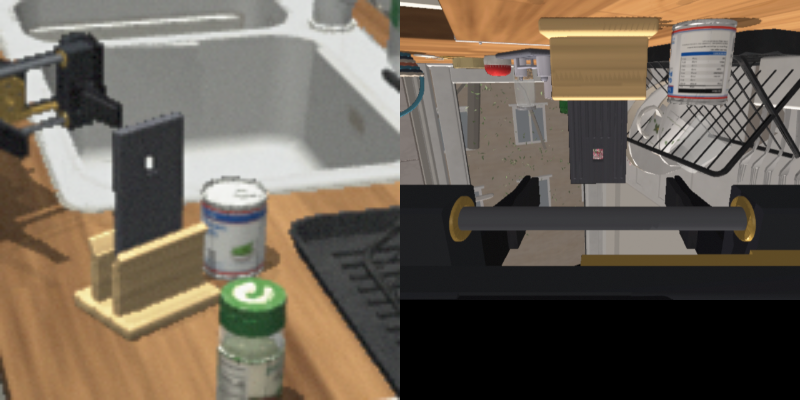

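Run:
```python
from h import *
d=grab("side"); c=np.array([np.cos(np.radians(25.5)),np.sin(np.radians(25.5)),0]); n=np.array([c[1],-c[0],0]) # n: flat side normal az -64.5
o=np.array([.469,-.045,0])
f=d["frame"]; g=cv2.cvtColor(f,cv2.COLOR_RGB2HSV)
m=((g[...,2]<110)&(g[...,1]<80)).astype(np.uint8); w=np.zeros_like(m); w[155:222,285:330]=1
k,l,st,_=cv2.connectedComponentsWithStats(m*w); i=1+np.argmax(st[1:,4]); print(st[i])
for y in range(160,216,5):
    x=np.where(l[y]==i)[0]; print(y,x.min() if len(x) else None,x.max() if len(x) else None)
for uv in[(293.1,168),(319,162.4)]:
    p=onz(d,*uv,.161); print(p,"along",c@(p-o),"normal",n@(p-o))
# vertical edges as lines: intersect each edge ray with plane along=const
```

```text
[ 292  162   27   54 1136]
160 None None
165 311 318
170 292 318
175 292 318
180 292 318
185 292 318
190 292 318
195 293 318
200 293 317
205 293 317
210 293 305
215 293 293
[ 0.443395   -0.04545735  0.161     ] along -0.023307591319633492 normal -0.010610441371046414
[ 0.50173474 -0.02827005  0.161     ] along 0.03674832133218131 normal -0.0010075339846159492
```

The plate stands in the slot, unsupported, at side-crop (148,180). I've now viewed all 10 pictures, so the rest is by numbers. Next the tool goes back to pointing down and makes a half-turn of yaw on the -y side.

Emit:
{"name": "jog_arm", "arguments": {
  "commands": [
    [1,0,0.04,0.06,0.18,0.086,0],
    [1,0,0.04,0.12,0.36,0.172,0],
    [1,0,0.04,0.18,0.54,0.258,0],
    [1,0,0.04,0.24,0.72,0.344,0],
    [1,0,0.04,0.25,0.9026,0.4305,0]
  ]
}}

```text
time: 10.43
position: [0.4278, 0.0676, 0.2506]
tool_rot: [1.161, 1.834, -0.659]
ft_force: [0.7, 1.0, -0.6]
grip_width: 0.998
grip_force: 0.0
```

Emit:
{"name": "jog_arm", "arguments": {
  "commands": [
    [1,0.01,-0.02,0,0.18,0.086,0],
    [1,0.02,-0.04,0,0.36,0.172,0],
    [1,0.03,-0.06,0,0.54,0.258,0],
    [1,0.05,-0.08,0,0.72,0.344,0],
    [1,0.06,-0.1,0,0.9026,0.4305,0]
  ]
}}

```text
time: 10.85
position: [0.4573, 0.016, 0.247]
tool_rot: [1.43, 2.263, -0.376]
ft_force: [0.4, 0.1, -2.0]
grip_width: 1.001
grip_force: 0.0
```

Emit:
{"name": "jog_arm", "arguments": {
  "commands": [
    [1,0.01,-0.05,0,0.18,0.086,0],
    [1,0.03,-0.1,0,0.36,0.172,0],
    [1,0.05,-0.15,0,0.54,0.258,0],
    [1,0.07,-0.2,0,0.72,0.344,0],
    [1,0.09,-0.24,0,0.9026,0.4305,0]
  ]
}}

```text
time: 11.27
position: [0.5016, -0.1058, 0.2477]
tool_rot: [-1.68, -2.653, -0.009]
ft_force: [0.3, 0.2, -1.5]
grip_width: 1.0
grip_force: 0.0
```

```bash
python3 st.py
```

```text
t 11.27 p [ 0.5016 -0.1058  0.2477] q [-0.358  0.002  0.524  1.767 -0.007  1.372  0.608] F [ 0.3  0.2 -1.5] w 1.0 gf 0.0
R [[-0.428, 0.904, 0.002], [0.904, 0.428, 0.006], [0.004, 0.004, -1.0]] yaz 25.3
```

Emit:
{"name": "jog_arm", "arguments": {
  "commands": [
    [1,0,-0.03,0,0,0,-0.2],
    [1,0,-0.06,0,0,0,-0.4],
    [1,0,-0.08,0,0,0,-0.6],
    [1,0,-0.1,0,0,0,-0.8],
    [1,0,-0.12,0,0,0,-1]
  ]
}}

```text
time: 11.68
position: [0.5008, -0.1642, 0.2456]
tool_rot: [-2.314, -2.121, 0.002]
ft_force: [-0.0, -0.6, -0.4]
grip_width: 1.004
grip_force: 0.0
```

Emit:
{"name": "jog_arm", "arguments": {
  "commands": [
    [1,0,0,0,0,0,-0.2],
    [1,0,0,0,0,0,-0.4],
    [1,0,0,0,0,0,-0.6],
    [1,0,0,0,0,0,-0.8],
    [1,0,0,0,0,0,-1]
  ]
}}

```text
time: 12.1
position: [0.5008, -0.1634, 0.2456]
tool_rot: [-2.785, -1.451, 0.003]
ft_force: [0.8, 0.3, 0.0]
grip_width: 1.002
grip_force: 0.0
```

Emit:
{"name": "jog_arm", "arguments": {
  "commands": [
    [1,0,0,0,0,0,-0.2],
    [1,0,0,0,0,0,-0.4],
    [1,0,0,0,0,0,-0.6],
    [1,0,0,0,0,0,-0.8],
    [1,0,0,0,0,0,-1]
  ]
}}

```text
time: 12.52
position: [0.5008, -0.1634, 0.2457]
tool_rot: [-3.066, -0.681, 0.003]
ft_force: [-0.4, -0.5, -0.6]
grip_width: 1.0
grip_force: 0.0
```

Emit:
{"name": "jog_arm", "arguments": {
  "commands": [
    [1,0,0,0,0,0,-0.2],
    [1,0,0,0,0,0,-0.4],
    [1,0,0,0,0,0,-0.6],
    [1,0,0,0,0,0,-0.8],
    [1,0,0,0,0,0,-1]
  ]
}}

```text
time: 12.93
position: [0.5008, -0.1634, 0.2456]
tool_rot: [-3.138, 0.136, 0.004]
ft_force: [-0.3, -0.6, 0.2]
grip_width: 1.0
grip_force: 0.0
```

```bash
python3 st.py
```

```text
t 12.93 p [ 0.5008 -0.1634  0.2456] q [-0.337  0.041  0.624  1.739 -0.025  1.371 -1.365] F [-0.3 -0.6  0.2] w 1.0 gf 0.0
R [[0.996, -0.086, -0.002], [-0.086, -0.996, 0.001], [-0.002, -0.001, -1.0]] yaz -95.0
```

Emit:
{"name": "jog_arm", "arguments": {
  "commands": [
    [1,0,0,0,0,0,-0.2],
    [1,0,0,0,0,0,-0.4],
    [1,0,0,0,0,0,-0.6],
    [1,0,0,0,0,0,-0.8],
    [1,0,0,0,0,0,-1]
  ]
}}

```text
time: 13.35
position: [0.5008, -0.1634, 0.2457]
tool_rot: [2.997, -0.943, -0.004]
ft_force: [0.3, -0.6, 0.6]
grip_width: 1.002
grip_force: 0.0
```

Emit:
{"name": "jog_arm", "arguments": {
  "commands": [
    [1,0,0,0,0,0,-0.2],
    [1,0,0,0,0,0,-0.4],
    [1,0,0,0,0,0,-0.6],
    [1,0,0,0,0,0,-0.8],
    [1,0,0,0,0,0,-0.98]
  ]
}}

```text
time: 13.77
position: [0.5008, -0.1634, 0.2457]
tool_rot: [2.659, -1.673, -0.004]
ft_force: [0.5, 0.4, -0.5]
grip_width: 1.0
grip_force: 0.0
```

Emit:
{"name": "jog_arm", "arguments": {
  "commands": [
    [1,0,0,0,0.18,0.086,0],
    [1,0,0,0,0.36,0.172,0],
    [1,0,0,0,0.54,0.258,0],
    [1,0,0,0,0.72,0.344,0],
    [1,0,0,0,0.9026,0.4305,0]
  ]
}}

```text
time: 14.18
position: [0.5018, -0.1633, 0.2468]
tool_rot: [-2.363, 1.477, 0.636]
ft_force: [-0.8, 0.2, 1.2]
grip_width: 1.002
grip_force: 0.0
```

```bash
python3 st.py
```

```text
t 14.18 p [ 0.5018 -0.1633  0.2468] q [-0.043  0.438  0.71   1.457 -0.514  1.832 -2.011] F [-0.8  0.2  1.2] w 1.002 gf 0.0
R [[0.38, -0.899, -0.216], [-0.775, -0.437, 0.456], [-0.505, -0.006, -0.863]] yaz -154.1
```

Emit:
{"name": "jog_arm", "arguments": {
  "commands": [
    [1,0,0,0,0.09,0.043,0],
    [1,0,0,0,0.18,0.086,0],
    [1,0,0,0,0.27,0.129,0],
    [1,0,0,0,0.36,0.172,0],
    [1,0,0,0,0.45,0.215,0]
  ]
}}

```text
time: 14.6
position: [0.5014, -0.1634, 0.2457]
tool_rot: [-2.18, 1.365, 0.904]
ft_force: [0.6, 0.3, -0.3]
grip_width: 1.0
grip_force: 0.0
```

```bash
python3 st.py
```

```text
t 14.6 p [ 0.5014 -0.1634  0.2457] q [ 0.139  0.6    0.609  1.338 -0.634  2.043 -1.969] F [ 0.6  0.3 -0.3] w 1.0 gf 0.0
R [[0.309, -0.9, -0.306], [-0.633, -0.435, 0.64], [-0.709, -0.004, -0.705]] yaz -154.2
```

Emit:
{"name": "jog_arm", "arguments": {
  "commands": [
    [1,-0.004,0.03,-0.03,0,0,0],
    [1,-0.008,0.06,-0.06,0,0,0],
    [1,-0.01,0.09,-0.1,0,0,0],
    [1,-0.014,0.12,-0.14,0,0,0],
    [1,-0.014,0.132,-0.15,0,0,0]
  ]
}}

```text
time: 15.02
position: [0.4931, -0.0945, 0.1687]
tool_rot: [-2.182, 1.364, 0.907]
ft_force: [0.2, 0.7, -1.3]
grip_width: 1.002
grip_force: 0.0
```

```bash
python3 st.py
cat > m.py <<'E'
from h import *
d=grab("wrist"); f=d["frame"]; g=cv2.cvtColor(f,cv2.COLOR_RGB2HSV)
c=np.array([np.cos(np.radians(25.5)),np.sin(np.radians(25.5)),0]); n=np.array([c[1],-c[0],0]); o=np.array([.469,-.045,0])
for a in(-.031,.031):
  for nn in(-.005,.005):
    for z in(.162,.08): print("a",a,"n",nn,"z",z,np.round(proj(d,o+a*c+nn*n+[0,0,z])))
cv2.imwrite("pics/raw.png",f[:,:,::-1])
E
python3 m.py
python3 - <<'E'
import cv2
f=cv2.imread("pics/raw.png");g=cv2.cvtColor(f,cv2.COLOR_BGR2HSV)
for x in range(160,480,20): print(x,[tuple(int(k) for k in g[y,x,1:]) for y in range(20,340,20)])
E
```

```text
t 15.02 p [ 0.4931 -0.0945  0.1687] q [ 0.04   0.575  0.58   1.533 -0.651  1.862 -1.974] F [ 0.2  0.7 -1.3] w 1.002 gf 0.0
R [[0.309, -0.899, -0.309], [-0.632, -0.437, 0.64], [-0.71, -0.003, -0.704]] yaz -154.1
a -0.031 n -0.005 z 0.162 [378. 328.]
a -0.031 n -0.005 z 0.08 [371. 206.]
a -0.031 n 0.005 z 0.162 [381. 322.]
a -0.031 n 0.005 z 0.08 [372. 198.]
a 0.031 n -0.005 z 0.162 [269. 327.]
a 0.031 n -0.005 z 0.08 [277. 206.]
a 0.031 n 0.005 z 0.162 [267. 322.]
a 0.031 n 0.005 z 0.08 [276. 197.]
160 [(138, 122), (139, 123), (141, 179), (140, 199), (18, 112), (16, 140), (15, 139), (180, 105), (4, 250), (3, 252), (4, 236), (3, 237), (14, 147), (14, 141), (11, 139), (14, 131)]
180 [(144, 119), (142, 113), (149, 99), (152, 149), (16, 109), (101, 73), (16, 155), (213, 110), (3, 251), (4, 252), (9, 233), (3, 238), (14, 150), (12, 126), (15, 122), (43, 12)]
200 [(149, 84), (151, 83), (149, 91), (148, 95), (44, 144), (13, 160), (17, 165), (99, 116), (16, 115), (5, 251), (7, 220), (14, 179), (12, 103), (10, 98), (24, 21), (13, 20)]
220 [(148, 100), (148, 95), (149, 89), (151, 86), (148, 81)
[... 1643 characters left out ...]
), (150, 177), (151, 167), (153, 155), (151, 167), (146, 180), (148, 95), (24, 108), (21, 108), (26, 109), (24, 108), (24, 108), (24, 108)]
420 [(145, 195), (149, 173), (146, 183), (150, 177), (150, 173), (149, 159), (153, 157), (146, 189), (153, 160), (21, 108), (26, 109), (24, 108), (26, 109), (24, 108), (23, 109), (21, 107)]
440 [(146, 184), (146, 196), (147, 175), (149, 183), (153, 155), (155, 155), (146, 188), (152, 156), (24, 108), (23, 109), (24, 108), (24, 108), (21, 107), (26, 78), (14, 18), (14, 18)]
460 [(147, 189), (150, 173), (147, 186), (154, 146), (151, 149), (150, 179), (151, 150), (8, 225), (26, 109), (26, 109), (24, 108), (24, 108), (24, 108), (24, 108), (64, 12), (24, 21)]
```

```bash
cat > lean.py <<'E'
from h import *
d=grab("wrist"); f=d["frame"]; gray=f.mean(2)
m=((gray>40)&(gray<66)).astype(np.uint8)
rows=[];L=[];Rr=[]
for y in range(182,345,2):
    x=np.where(m[y,240:410])[0]+240
    x=x[(x>255)&(x<395)]
    if len(x)>60: rows.append(y);L.append(x.min());Rr.append(x.max()+1)
rows=np.array(rows);L=np.array(L);Rr=np.array(Rr)
print(np.c_[rows,L,Rr][::5].tolist())
def fit(a):
    k=np.ones(len(a),bool)
    for _ in range(4):
        p=np.polyfit(rows[k],a[k],1);k=abs(np.polyval(p,rows)-a)<1.5
    return p
pl,pr=fit(L),fit(Rr)
c=np.array([np.cos(np.radians(25.5)),np.sin(np.radians(25.5)),0]); n=np.array([c[1],-c[0],0]); o=np.array([.469,-.045,0])
for y in(190,230,270,310):
    xl,xr=np.polyval(pl,y),np.polyval(pr,y)
    P=[]
    for x in(xl,xr):
        og,r=ray(d,x,y);P.append(r)
    s=.062/np.linalg.norm(P[0]-P[1]); q=[og+s*p for p in P]; mid=(q[0]+q[1])/2-o
    print(y,round(xl,1),round(xr,1),"mid along",(c@mid).round(4),"normal",(n@mid).round(4),"z",mid[2].round(4))
E
python3 lean.py
```

```text
[[182, 278, 388], [192, 278, 373], [202, 277, 392], [212, 276, 394], [222, 275, 381], [232, 276, 376], [242, 275, 377], [252, 274, 377], [262, 273, 378], [272, 272, 379], [282, 271, 379], [292, 271, 380], [302, 270, 381], [312, 269, 381], [322, 270, 382], [340, 256, 395]]
190 277.8 384.2 mid along -0.0033 normal 0.0267 z 0.0905
230 275.1 383.3 mid along -0.0023 normal 0.0191 z 0.1129
270 272.4 382.3 mid along -0.0013 normal 0.0116 z 0.1347
310 269.6 381.4 mid along -0.0004 normal 0.0045 z 0.1557
```

```bash
sed -i 's/range(182,345,2)/range(232,326,2)/; s/max()+1/max()+1/' lean.py; python3 lean.py
```

```text
[[232, 276, 376], [242, 275, 376], [252, 274, 377], [262, 273, 378], [272, 273, 378], [282, 272, 379], [292, 271, 380], [302, 270, 380], [312, 270, 381]]
190 279.0 373.0 mid along -0.0006 normal 0.0026 z 0.0735
230 276.0 375.6 mid along -0.0005 normal 0.0033 z 0.1043
270 272.9 378.1 mid along -0.0003 normal 0.0038 z 0.1318
310 269.8 380.7 mid along -0.0003 normal 0.0043 z 0.1565
```

The plate stands vertical to within about 1.5° and is centred in the slot. Moving in along the tool axis and gripping.

Emit:
{"name": "jog_arm", "arguments": {
  "commands": [
    [1,-0.014,0.028,-0.031,0,0,0],
    [1,-0.028,0.057,-0.063,0,0,0],
    [1,-0.042,0.086,-0.095,0,0,0],
    [1,-0.054,0.112,-0.123,0,0,0],
    [1,-0.062,0.128,-0.141,0,0,0]
  ]
}}

```text
time: 15.58
position: [0.464, -0.033, 0.1011]
tool_rot: [-2.184, 1.364, 0.898]
ft_force: [-0.0, -0.1, 0.1]
grip_width: 1.001
grip_force: 0.0
```

Emit:
{"name": "jog_arm", "arguments": {
  "commands": [
    [1,0,0,0,0,0,0],
    [0.5,0,0,0,0,0,0],
    [0.4,0,0,0,0,0,0],
    [0.4,0,0,0,0,0,0],
    [0.4,0,0,0,0,0,0]
  ]
}}

```text
time: 16.0
position: [0.4649, -0.034, 0.1017]
tool_rot: [-2.185, 1.365, 0.896]
ft_force: [-0.0, 0.7, 0.1]
grip_width: 0.781
grip_force: 0.0
```

Emit:
{"name": "jog_arm", "arguments": {
  "commands": [
    [0.4,0,0,0,0,0,0],
    [0.4,0,0,0,0,0,0],
    [0.4,0,0,0,0,0,0],
    [0.4,0,0,0,0,0,0],
    [0.4,0,0,0,0,0,0]
  ]
}}

```text
time: 16.42
position: [0.4643, -0.0332, 0.1015]
tool_rot: [-2.184, 1.364, 0.898]
ft_force: [-0.0, -0.7, 3.5]
grip_width: 0.705
grip_force: 57.9
```

```bash
python3 st.py
```

```text
t 16.42 p [ 0.4643 -0.0332  0.1015] q [-0.041  0.543  0.554  1.725 -0.674  1.686 -1.958] F [-0.  -0.7  3.5] w 0.705 gf 57.9
R [[0.313, -0.9, -0.304], [-0.635, -0.436, 0.638], [-0.707, -0.007, -0.708]] yaz -154.1
```

Emit:
{"name": "jog_arm", "arguments": {
  "commands": [
    [0.4,0,0,0.01,0,0,0],
    [0.4,0,0,0.03,0,0,0],
    [0.4,0,0,0.07,0,0,0],
    [0.4,0,0,0.13,0,0,0],
    [0.4,0,0,0.2,0,0,0]
  ]
}}

```text
time: 16.83
position: [0.4632, -0.0324, 0.201]
tool_rot: [-2.184, 1.365, 0.903]
ft_force: [2.2, -0.5, -2.0]
grip_width: 0.707
grip_force: 57.9
```

Emit:
{"name": "jog_arm", "arguments": {
  "commands": [
    [0.4,0,-0.02,0.06,-0.135,-0.065,0],
    [0.4,0,-0.05,0.1,-0.27,-0.13,0],
    [0.4,0,-0.08,0.14,-0.406,-0.194,0],
    [0.4,0,-0.11,0.14,-0.542,-0.258,0],
    [0.4,0,-0.14,0.14,-0.677,-0.323,0]
  ]
}}

```text
time: 17.25
position: [0.4646, -0.1041, 0.2732]
tool_rot: [-2.455, 1.532, 0.475]
ft_force: [-0.9, 1.1, -3.8]
grip_width: 0.704
grip_force: 57.9
```

Emit:
{"name": "jog_arm", "arguments": {
  "commands": [
    [0.4,0,-0.03,0,-0.135,-0.065,0],
    [0.4,0,-0.06,0,-0.27,-0.13,0],
    [0.4,0,-0.09,0,-0.406,-0.194,0],
    [0.4,0,-0.12,0,-0.542,-0.258,0],
    [0.4,0,-0.14,0,-0.677,-0.323,0]
  ]
}}

```text
time: 17.67
position: [0.4635, -0.1743, 0.2716]
tool_rot: [2.662, -1.665, 0.006]
ft_force: [0.3, 1.3, -2.7]
grip_width: 0.707
grip_force: 57.9
```

```bash
python3 st.py
```

```text
t 17.67 p [ 0.4635 -0.1743  0.2716] q [-0.293 -0.059  0.577  1.769  0.036  1.42  -2.411] F [ 0.3  1.3 -2.7] w 0.707 gf 57.9
R [[0.437, -0.899, 0.002], [-0.899, -0.437, -0.004], [0.004, -0.0, -1.0]] yaz -154.1
```

Emit:
{"name": "jog_arm", "arguments": {
  "commands": [
    [0.4,0,-0.014,0,0,0,0.18],
    [0.4,0,-0.028,0,0,0,0.36],
    [0.4,0,-0.042,0,0,0,0.54],
    [0.4,0,-0.056,0,0,0,0.72],
    [0.4,0,-0.072,0,0,0,0.91]
  ]
}}

```text
time: 18.08
position: [0.4633, -0.2084, 0.2711]
tool_rot: [-2.984, 0.98, 0.001]
ft_force: [0.2, -0.3, -2.2]
grip_width: 0.705
grip_force: 57.9
```

Emit:
{"name": "jog_arm", "arguments": {
  "commands": [
    [0.4,0,-0.014,0,0,0,0.18],
    [0.4,0,-0.028,0,0,0,0.36],
    [0.4,0,-0.042,0,0,0,0.54],
    [0.4,0,-0.056,0,0,0,0.72],
    [0.4,0,-0.072,0,0,0,0.91]
  ]
}}

```text
time: 18.5
position: [0.4634, -0.2444, 0.271]
tool_rot: [-3.13, 0.249, 0.001]
ft_force: [-0.2, 0.3, -1.9]
grip_width: 0.703
grip_force: 57.9
```

Emit:
{"name": "jog_arm", "arguments": {
  "commands": [
    [0.4,0,-0.014,0,0,0,0.18],
    [0.4,0,-0.028,0,0,0,0.36],
    [0.4,0,-0.042,0,0,0,0.54],
    [0.4,0,-0.056,0,0,0,0.72],
    [0.4,0,-0.072,0,0,0,0.91]
  ]
}}

```text
time: 18.92
position: [0.4635, -0.2803, 0.271]
tool_rot: [-3.1, -0.497, -0.0]
ft_force: [0.4, 0.1, -2.2]
grip_width: 0.708
grip_force: 57.9
```

Emit:
{"name": "jog_arm", "arguments": {
  "commands": [
    [0.4,0,-0.014,0,0,0,0.18],
    [0.4,0,-0.028,0,0,0,0.36],
    [0.4,0,-0.042,0,0,0,0.54],
    [0.4,0,-0.056,0,0,0,0.72],
    [0.4,0,-0.072,0,0,0,0.91]
  ]
}}

```text
time: 19.33
position: [0.4636, -0.3163, 0.271]
tool_rot: [-2.895, -1.214, -0.001]
ft_force: [0.5, -0.4, -2.4]
grip_width: 0.703
grip_force: 57.9
```

Emit:
{"name": "jog_arm", "arguments": {
  "commands": [
    [0.4,0,-0.014,0,0,0,0.18],
    [0.4,0,-0.028,0,0,0,0.36],
    [0.4,0,-0.042,0,0,0,0.54],
    [0.4,0,-0.056,0,0,0,0.72],
    [0.4,0,-0.072,0,0,0,0.91]
  ]
}}

```text
time: 19.75
position: [0.4637, -0.3522, 0.271]
tool_rot: [-2.526, -1.863, -0.002]
ft_force: [0.0, -0.3, -2.7]
grip_width: 0.704
grip_force: 57.9
```

```bash
python3 st.py
```

```text
t 19.75 p [ 0.4637 -0.3522  0.271 ] q [-0.002  0.18   0.699  1.573 -0.118  1.433  0.406] F [ 0.  -0.3 -2.7] w 0.704 gf 57.9
R [[0.295, 0.955, -0.0], [0.955, -0.295, 0.003], [0.002, -0.001, -1.0]] yaz -17.2
```

Emit:
{"name": "jog_arm", "arguments": {
  "commands": [
    [0.4,0,0,0,0.143,-0.045,0],
    [0.4,0,0,0,0.286,-0.09,0],
    [0.4,0,0,0,0.429,-0.136,0],
    [0.4,0,0,0,0.572,-0.181,0],
    [0.4,0,0,0,0.715,-0.227,-0.013]
  ]
}}

```text
time: 20.17
position: [0.4641, -0.3525, 0.2717]
tool_rot: [-2.32, -1.691, -0.468]
ft_force: [-0.1, -0.5, -3.6]
grip_width: 0.705
grip_force: 57.9
```

Emit:
{"name": "jog_arm", "arguments": {
  "commands": [
    [0.4,-0.002,-0.008,-0.03,0.143,-0.045,0],
    [0.4,-0.004,-0.016,-0.06,0.286,-0.09,0],
    [0.4,-0.008,-0.024,-0.1,0.429,-0.136,0],
    [0.4,-0.012,-0.032,-0.15,0.572,-0.181,0],
    [0.4,-0.012,-0.04,-0.22,0.715,-0.227,0]
  ]
}}

```text
time: 20.58
position: [0.4584, -0.3744, 0.1627]
tool_rot: [-2.059, -1.501, -0.858]
ft_force: [0.6, -0.9, -3.2]
grip_width: 0.706
grip_force: 57.9
```

Emit:
{"name": "jog_arm", "arguments": {
  "commands": [
    [0.4,0,0,0,0,0,0],
    [0.4,0,0,0,0,0,0],
    [0.4,0,0,0,0,0,0],
    [0.4,0,0,0,0,0,0],
    [0.4,0,0,0,0,0,0]
  ]
}}

```text
time: 21.0
position: [0.4598, -0.373, 0.1658]
tool_rot: [-2.059, -1.508, -0.855]
ft_force: [-0.1, 0.2, -2.5]
grip_width: 0.703
grip_force: 57.9
```

```bash
python3 st.py
python3 - <<'E'
from h import *
u=np.array([.304,.953,0]);w=np.array([.953,-.304,0])
s=ctrl.get_state();Rm=R.from_rotvec(s["tool_rot"]).as_matrix();G=np.array(s["position"])-.019*Rm[:,2]
O=G+.028*u; O[2]-=.002
for nm in("wrist","side","top"):
    d=grab(nm); cv2.imwrite("pics/z_%s.png"%nm,d["frame"])
    print(nm,[np.round(proj(d,O+a*u+b*w+[0,0,.005])).astype(int).tolist() for a,b in((.075,.031),(.075,-.031),(-.075,.031),(-.075,-.031),(.052,0),(-.042,0))])
    x,y=np.round(proj(d,O+.052*u+[0,0,.005])).astype(int)
    if nm!="side": print(d["frame"].mean(2)[max(0,y-24):y+25:4,x-24:x+25:4].astype(int))
    if nm=="side":
        x,y=np.round(proj(d,O)).astype(int); print(x,y); print(d["frame"].mean(2)[y-40:y+60:5,x-48:x+49:6].astype(int))
print(O)
E
```

```text
t 21.0 p [ 0.4598 -0.373   0.1658] q [ 0.571  0.658  0.614  1.427 -0.847  1.822  0.964] F [-0.1  0.2 -2.5] w 0.703 gf 57.9
R [[0.212, 0.953, 0.218], [0.677, -0.304, 0.671], [0.705, 0.006, -0.709]] yaz -17.7
wrist [[386, 124], [262, 123], [419, 465], [229, 465], [324, 159], [324, 362]]
[[139 138 133 132 132 133 136 135 136 135 132 135 134]
 [138 137 132 133 132 133 135 135 135 135 133 134 133]
 [138 135 133 133 133 135 134 135 135 135 133 134 133]
 [139 137 132 133  77  55  55  57  63 113 133 134 133]
 [138 136 132  48  47  53  55  58  58  58  82 134 133]
 [138 137 107  41  44  52  55  56  58  58  58 131 133]
 [138 137  69  43  44  42  42  40  41  60  56 129 133]
 [138 136 120  43  42  41  39  44 104 113  78 132 134]
 [138 135 132  95 104 121 124 128 122 116 135 134 134]
 [138 135 132 131 133 133 130 124 130 132 134 134 133]
 [138 135 133 131 133 135 136 135 134 134 134 133 133]
 [138 134 133 132 133 135 135 134 134 134 134 133 133]
 [138 133 133 131 133 135 135 134 134 134 133 133 133]]
side [[370, 213], [331, 211], [374, 267], [327, 265], [351, 219], [351, 252]]
351 240
[[141 232  3
[... 1539 characters left out ...]
]
 [ 88  87  87  94 106 143 103  96  99  79  81  79  87]
 [ 90  90  88  94 144 145 146 142 135  78  81  78  85]
 [ 88  87  87  87 144 146 145 145 144 145 142 127  86]
 [ 88  93 150 122 146 147 145 146 144 143 145 144 141]
 [ 75  92  89 150 149 120  84 144 144 144 144 144 140]
 [ 85  91  94 147 147  78  83  57 145 142 143 140 141]
 [ 95 113 140 151 152 138 124 144 147 145 143 144 143]
 [146 145 150 150 149 148 151 148 145 144 144 146 142]
 [ 91  82 148 147 148 149 148 148 148 149 145 140 141]
 [ 90  90  91  90 135 149 145 148 147 147 145 146 148]
 [ 91  91  91  90  88 114 115 147 145 145 145 144 144]
 [ 80  90  89  89  88  86  89  85 121 111 147 144 143]]
[ 0.46416247 -0.35907807  0.17726531]
```

```bash
cat > held.py <<'E'
from h import *
u=np.array([.304,.953,0]);w=np.array([.953,-.304,0])
d=grab("wrist");g=d["frame"].mean(2);sat=cv2.cvtColor(d["frame"],cv2.COLOR_RGB2HSV)[...,1]
m=((g>118)&(g<150)&(sat<40)).astype(np.uint8); m=cv2.morphologyEx(m,cv2.MORPH_CLOSE,np.ones((3,3)))
k,l,st,_=cv2.connectedComponentsWithStats(m);i=l[210,300];print(i,st[i]);m=(l==i)
rows=np.arange(130,310,4);E=[]
for y in rows:
    x=np.where(m[y])[0];E.append((x.min(),x.max()+1))
E=np.array(E);print(np.c_[rows,E][::6].tolist())
def fit(t,a):
    k=np.ones(len(a),bool)
    for _ in range(4):
        p=np.polyfit(t[k],a[k],1);k=abs(np.polyval(p,t)-a)<1.5
    return p
pl,pr=fit(rows,E[:,0]),fit(rows,E[:,1])
Q=[]
for y in(130,190,250,300):
    P=[ray(d,np.polyval(p,y),y) for p in(pl,pr)]; s=.062/np.linalg.norm(P[0][1]-P[1][1])
    q=P[0][0]+s*(P[0][1]+P[1][1])/2; Q.append(q);print(y,q.round(4),"edge z diff",(s*(P[1][1]-P[0][1])).round(4))
v=Q[0]-Q[-1];print("pitch deg",np.degrees(np.arctan2(v[2],np.hypot(v[0],v[1]))),"az",np.degrees(np.arctan2(v[1],v[0])))
xs=np.arange(280,370,5);top=np.array([np.where(m[:,x])[0].min() for x in xs]);print("end row",top)
hole=(~m).astype(np.uint8);hole[:135]=0;hole[190:]=0;hole[:,:290]=0;hole[:,360:]=0
c=max(cv2.findContours(hole,0,1)[0],key=cv2.contourArea);print("hole",cv2.fitEllipse(c),cv2.boundingRect(c))
zt=np.mean([q[2] for q in Q]);z=ctrl.get_state()["position"][2]+.019*.707+.003;print("ztop width",zt,"nominal",z)
h=onz(d,*cv2.fitEllipse(c)[0],z);e=onz(d,324,top.mean(),z);print("hole",h,"end",e,"hole-end",np.linalg.norm(h-e)*1e3,"TCP",ctrl.get_state()["position"])
E
python3 held.py
```

```text
110 [  250   122   155   208 26831]
[[130, 264, 389], [154, 261, 391], [178, 258, 393], [202, 255, 395], [226, 252, 397], [250, 250, 399], [274, 266, 401], [298, 276, 402]]
130 [ 0.4862 -0.2922  0.1809] edge z diff [ 0.059  -0.0189  0.0001]
190 [ 0.4745 -0.3268  0.1812] edge z diff [ 0.059  -0.0189  0.0001]
250 [ 0.4646 -0.3558  0.1814] edge z diff [ 0.059  -0.0189  0.0001]
300 [ 0.4576 -0.3766  0.1815] edge z diff [ 0.059  -0.0189  0.0001]
pitch deg -0.35424606088568605 az 71.31003629053582
end row [123 123 123 123 123 124 124 124 123 124 124 124 123 123 124 124 124 124]
hole ((325.3720703125, 158.04283142089844), (26.847393035888672, 35.64601135253906), 90.95571899414062) (308, 145, 36, 28)
ztop width 0.18124441356617044 nominal 0.1798250865037839
hole [ 0.48050573 -0.30808651  0.17982509] end [ 0.48669043 -0.28670376  0.17982509] hole-end 22.259214881949884 TCP [ 0.45887811 -0.3727662   0.16339209]
```

```bash
python3 - <<'E'
from h import *
d=grab("top");g=d["frame"].mean(2)
for c in((385,232),(438,251)):
    x,y=c; a=g[y-12:y+13,x-12:x+13]; b=(a<125).astype(np.uint8)
    k,l,st,ce=cv2.connectedComponentsWithStats(b)
    for i in range(1,k):
        if 15<st[i,4]<200: 
            p=ce[i]+[x-12,y-12]; print(c,p,st[i],onz(d,*p,.1805))
print(g[244:260:1,428:450].astype(int)); z=ctrl.get_state();print(z["position"])
E
python3 held.py | tail -1
```

```text
(385, 232) [373.6875 222.5625] [ 0  0  3  8 16] [ 0.49692854 -0.28920999  0.1805    ]
(385, 232) [385.51851852 232.60493827] [ 8  8 10 10 81] [ 0.48048028 -0.30960716  0.1805    ]
[[139 139 137 137 138 137 137 137  84  81  82  83  83 135 139 136 138 135
   87  84  87  84]
 [140 138 138 138 138 137 137 105  84  81  80  83  84 137 138 138 139 104
   83  82  83  82]
 [136 137 139 140 139 138 139  86  84  82  84  81 118 134 136 135 138  83
   82  83  84  75]
 [138 138 140 137 137 139 137  81  83  83  83  83 134 135 135 133 134  84
   81  83  82  73]
 [140 140 139 138 138 136 138  72  66  78  82  83 133 137 137 105 101  83
   80  81  81  75]
 [142 143 141 139 139 139 104  72  63  69  70  70 120 135 137  85  83  80
   82  80  80  72]
 [143 141 144 142 140 141  78  69  69  67  65  64  81  92  99  83  81  81
   82  75  76  73]
 [140 140 141 143 143 144  77  67  69  67  68  67  65  56  57  81  83  82
   82  72  74  74]
 [139 140 139 140 142 110  74  68  69  68  65  69  69  54  63  82  83  83
   82  74  75  72]
 [141 140 139 136 140  78  68  70  71  68  66  70  68  50  72  83  83  80
   75  73  71  71]
 [141 139 139 140 139  84  74  72  70  70  69  70  59  56  79  85  83  84
   74  73  72  71]
 [141 140 140 139 137  86  84  80  76  75  71  68  53  59  83  83  86  82
   74  74  75  70]
 [109 108 107 107 103  83  83  82  81  84  80  75  56  69  83  85  84  84
   75  75  75  74]
 [ 85  86  85  85  84  82  84  83  83  83  82  82  76  81  81  84  83  82
   73  75  74  75]
 [ 84  85  83  83  85  85  84  84  82  85  82  82  80  83  82  82  84  76
   73  73  76  75]
 [ 84  85  86  86  83  84  84  83  84  84  84  84  81  83  82  82  81  73
   74  72  73  72]]
[ 0.45865651 -0.37275865  0.16278994]
hole [ 0.4801476  -0.3081351   0.17868443] end [ 0.48631116 -0.28672688  0.17868443] hole-end 22.277821250788392 TCP [ 0.45850218 -0.3727231   0.16225143]
```

Emit:
{"name": "jog_arm", "arguments": {
  "commands": [
    [0.4,-0.005,0,-0.05,0,0,0],
    [0.4,-0.005,0,-0.1,0,0,0],
    [0.4,-0.005,0,-0.15,0,0,0],
    [0.4,-0.005,0,-0.19,0,0,0],
    [0.4,-0.005,0,-0.212,0,0,0]
  ]
}}

```text
time: 21.72
position: [0.4551, -0.3719, 0.0524]
tool_rot: [-2.057, -1.496, -0.851]
ft_force: [0.6, 0.1, -3.0]
grip_width: 0.709
grip_force: 57.9
```

Emit:
{"name": "jog_arm", "arguments": {
  "commands": [
    [0.4,0,0,0,0,0,0],
    [0.4,0,0,0,0,0,0],
    [0.4,0,0,0,0,0,0],
    [0.4,0,0,0,0,0,0],
    [0.4,0,0,0,0,0,0]
  ]
}}

```text
time: 22.13
position: [0.456, -0.3736, 0.0564]
tool_rot: [-2.059, -1.501, -0.853]
ft_force: [-0.1, 0.5, -2.2]
grip_width: 0.704
grip_force: 57.9
```

```bash
python3 st.py; python3 held.py
python3 - <<'E'
from h import *
d=grab("wrist");print(d["frame"].mean(2)[138:180:2,304:348:2].astype(int))
d=grab("top");print(np.round(proj(d,[.4776,-.309,.055])),np.round(proj(d,[.4776,-.309,.074])))
print(d["frame"].mean(2)[225:252,364:388].astype(int))
E
```

```text
t 22.13 p [ 0.456  -0.3736  0.0564] q [ 0.593  0.78   0.582  1.485 -0.88   1.7    1.072] F [-0.1  0.5 -2.2] w 0.704 gf 57.9
R [[0.216, 0.952, 0.217], [0.673, -0.306, 0.673], [0.707, 0.0, -0.707]] yaz -17.8
11 [  260    60   145   270 19649]
[[130, 264, 389], [154, 269, 391], [178, 280, 393], [202, 292, 395], [226, 303, 397], [250, 316, 399], [274, 328, 401], [298, 335, 402]]
130 [ 0.4791 -0.3     0.0817] edge z diff [ 0.059 -0.019 -0.   ]
190 [ 0.4885 -0.3025  0.0329] edge z diff [ 0.059 -0.019 -0.   ]
250 [ 0.5033 -0.3063 -0.044 ] edge z diff [ 0.059 -0.019 -0.   ]
300 [ 0.5242 -0.3116 -0.1524] edge z diff [ 0.059 -0.019 -0.   ]
pitch deg 78.74653699953916 az 165.6013314006035
end row [123  60  65  68  70  71  72  74 123 124 124 124 124 124 124 124 124 124]
hole ((325.4671325683594, 158.50401306152344), (28.2933349609375, 35.916378021240234), 90.4410629272461) (308, 144, 36, 30)
ztop width -0.02045148466974709 nominal 0.07267098851286746
hole [ 0.47740901 -0.30956645  0.07267099] end [ 0.48824218 -0.27376041  0.07267099] hole-end 37.40895448493246 TCP [ 0.456021   -0.37342369  0.056
[... 4012 characters left out ...]
52 153 154 152 153 155 156 155 155 154 156 153 154 150 150 148 149
  150 148 148 148 148 150]
 [155 153 155 154 153 154 154 153 152 155 153 154 155 154 153 153 153 152
  150 148 149 149 148 148]
 [152 153 153 155 154 155 153 153 151 153 153 152 154 154 155 153 154 154
  151 151 150 149 147 146]
 [153 155 155 154 154 153 153 155 154 152 151 152 151 153 152 155 154 154
  152 153 153 151 150 148]
 [151 153 153 154 153 154 154 154 153 154 152 154 152 151 151 152 153 152
  153 153 154 154 152 151]
 [152 153 152 151 152 152 155 155 154 152 154 152 154 152 151 152 152 151
  152 152 152 153 153 153]
 [137 152 152 152 150 151 152 153 152 154 153 152 152 119 118 116 117 151
  151 150 118 116 117 117]]
```

Emit:
{"name": "jog_arm", "arguments": {
  "commands": [
    [0.4,0,0.002,-0.005,0,0,0],
    [0.4,0,0.002,-0.01,0,0,0],
    [0.4,0,0.002,-0.015,0,0,0],
    [0.4,0,0.002,-0.02,0,0,0],
    [0.4,0,0.002,-0.02,0,0,0]
  ]
}}

```text
time: 22.7
position: [0.4561, -0.3718, 0.0448]
tool_rot: [-2.058, -1.499, -0.853]
ft_force: [1.6, -0.4, -2.5]
grip_width: 0.702
grip_force: 57.9
```

Emit:
{"name": "jog_arm", "arguments": {
  "commands": [
    [0.4,0,0,-0.003,0,0,0],
    [0.4,0,0,-0.006,0,0,0],
    [0.4,0,0,-0.009,0,0,0],
    [0.4,0,0,-0.01,0,0,0],
    [0.4,0,0,-0.01,0,0,0]
  ]
}}

```text
time: 23.12
position: [0.4564, -0.3721, 0.0402]
tool_rot: [-2.059, -1.5, -0.853]
ft_force: [4.4, -1.7, -1.1]
grip_width: 0.706
grip_force: 57.9
```

```bash
python3 st.py
```

```text
t 23.12 p [ 0.4564 -0.3721  0.0402] q [ 0.595  0.799  0.575  1.491 -0.887  1.682  1.086] F [ 4.4 -1.7 -1.1] w 0.706 gf 57.9
R [[0.217, 0.952, 0.217], [0.673, -0.306, 0.674], [0.708, -0.0, -0.707]] yaz -17.8
```

Emit:
{"name": "jog_arm", "arguments": {
  "commands": [
    [0.4,0.001,-0.0003,0,0,0,0],
    [0.4,0.002,-0.0006,0,0,0,0],
    [0.4,0.002,-0.0006,-0.001,0,0,0],
    [0.4,0.002,-0.0006,-0.002,0,0,0],
    [0.4,0.002,-0.0006,-0.003,0,0,0]
  ]
}}

```text
time: 23.53
position: [0.4565, -0.3722, 0.0389]
tool_rot: [-2.058, -1.499, -0.853]
ft_force: [2.5, -1.6, 1.4]
grip_width: 0.707
grip_force: 57.9
```

```bash
python3 st.py
```

```text
t 23.53 p [ 0.4565 -0.3722  0.0389] q [ 0.595  0.802  0.575  1.49  -0.887  1.682  1.086] F [ 2.5 -1.6  1.4] w 0.707 gf 57.9
R [[0.217, 0.952, 0.216], [0.672, -0.306, 0.674], [0.708, -0.002, -0.706]] yaz -17.8
```

Emit:
{"name": "jog_arm", "arguments": {
  "commands": [
    [0.4,0.001,0,-0.001,0,0,0],
    [0.4,0.001,0,-0.002,0,0,0],
    [0.4,0.001,0,-0.003,0,0,0],
    [0.4,0.001,0,-0.003,0,0,0],
    [0.4,0.001,0,-0.003,0,0,0]
  ]
}}

```text
time: 23.95
position: [0.4565, -0.3722, 0.0389]
tool_rot: [-2.057, -1.498, -0.854]
ft_force: [-2.0, -0.3, 7.5]
grip_width: 0.705
grip_force: 57.9
```

```bash
python3 st.py; python3 held.py | grep hole
```

```text
t 23.95 p [ 0.4565 -0.3722  0.0389] q [ 0.596  0.803  0.575  1.489 -0.888  1.684  1.086] F [-2.  -0.3  7.5] w 0.705 gf 57.9
R [[0.217, 0.952, 0.216], [0.671, -0.306, 0.675], [0.709, -0.002, -0.705]] yaz -17.8
hole ((324.7169189453125, 161.8679656982422), (62.84571838378906, 82.56511688232422), 91.07503509521484) (290, 135, 70, 55)
hole [ 0.47692949 -0.31003984  0.05534443] end [ 0.5158974  -0.1881984   0.05534443] hole-end 127.92120918445629 TCP [ 0.45652215 -0.3721956   0.03891143]
```

Emit:
{"name": "jog_arm", "arguments": {
  "commands": [
    [0.4,0,0,0.002,0,0,0],
    [0.85,0,0,0.002,0,0,0],
    [1,0,0,0.002,0,0,0],
    [1,0,0,0.002,0,0,0],
    [1,0,0,0.002,0,0,0]
  ]
}}

```text
time: 24.42
position: [0.4569, -0.3719, 0.0376]
tool_rot: [-2.058, -1.498, -0.852]
ft_force: [-0.3, 0.6, 0.2]
grip_width: 0.925
grip_force: 0.0
```

Emit:
{"name": "jog_arm", "arguments": {
  "commands": [
    [1,-0.004,-0.013,0.014,0,0,0],
    [1,-0.015,-0.047,0.05,0,0,0],
    [1,-0.026,-0.08,0.085,0,0,0],
    [1,-0.045,-0.135,0.14,0,0,0],
    [1,-0.061,-0.19,0.2,0,0,0]
  ]
}}

```text
time: 24.83
position: [0.4261, -0.4673, 0.1387]
tool_rot: [-2.056, -1.498, -0.851]
ft_force: [0.6, -1.3, -0.0]
grip_width: 1.0
grip_force: 0.0
```

Emit:
{"name": "jog_arm", "arguments": {
  "commands": [
    [1,-0.01,-0.03,0.06,0,0,0],
    [1,-0.02,-0.06,0.12,0,0,0],
    [1,-0.02,-0.06,0.16,0,0,0],
    [1,-0.02,-0.06,0.16,0,0,0],
    [1,-0.02,-0.06,0.16,0,0,0]
  ]
}}

```text
time: 25.25
position: [0.4162, -0.4983, 0.2195]
tool_rot: [-2.061, -1.501, -0.852]
ft_force: [-0.1, 0.5, -0.5]
grip_width: 0.997
grip_force: 0.0
```

```bash
python3 st.py
python3 - <<'E'
from h import *
u=np.array([.304,.953,0]);w=np.array([.953,-.304,0]);O=np.array([.462,-.358,.056])
for nm in("top","wrist"):
    d=grab(nm);g=d["frame"].mean(2);cv2.imwrite("pics/f_%s.png"%nm,d["frame"][:,:,::-1])
    P=np.array([proj(d,O+a*u+b*w) for a,b in((.075,.031),(.075,-.031),(-.075,-.031),(-.075,.031))]);print(nm,"pred",P.round(1).tolist())
    c=np.round(proj(d,O)).astype(int);v=np.median(g[c[1]-4:c[1]+5,c[0]-4:c[0]+5]);print("mid",c,v)
    sat=cv2.cvtColor(d["frame"],cv2.COLOR_RGB2HSV)[...,1]
    m=((abs(g-v)<18)&(sat<60)).astype(np.uint8);k,l,st,ce=cv2.connectedComponentsWithStats(m);i=l[c[1],c[0]]
    ct=max(cv2.findContours((l==i).astype(np.uint8),0,1)[0],key=cv2.contourArea);r=cv2.minAreaRect(ct);print("area",st[i],"box",cv2.boxPoints(r).round(1).tolist(), "approx",cv2.approxPolyDP(cv2.convexHull(ct),3,True)[:,0].tolist())
    for a in(.052,-.042):
        x,y=np.round(proj(d,O+a*u)).astype(int);print(a,(x,y));print(g[y-12:y+13:3,x-12:x+13:3].astype(int))
E
```

```text
t 25.25 p [ 0.4162 -0.4983  0.2195] q [ 0.821  0.799  0.558  1.064 -0.837  2.033  0.937] F [-0.1  0.5 -0.5] w 0.997 gf 0.0
R [[0.217, 0.952, 0.217], [0.674, -0.307, 0.672], [0.706, 0.001, -0.708]] yaz -17.9
top pred [[367.8, 220.6], [357.6, 250.1], [429.5, 275.4], [439.4, 245.7]]
mid [399 248] 137.66666666666666
area [ 356  222   83   45 2135] box [[354.70001220703125, 254.6999969482422], [367.1000061035156, 220.39999389648438], [439.5, 246.6999969482422], [427.0, 281.0]] approx [[356, 251], [368, 222], [438, 247], [434, 260], [403, 266], [372, 261]]
0.052 (np.int64(374), np.int64(239))
[[ 77  81 141 141 141 140 139 137 109]
 [ 74 111 142 141 139 140 142 140 140]
 [ 85 142 142 141 141 141 140 141 138]
 [ 74 143 143 132 123 116 141 139 138]
 [134 142 143 205 241 154 141 142 139]
 [147 147 143 124 159 111 144 141 141]
 [145 143 145 145 145 140 141 140 140]
 [144 144 143 142 142 143 144 141 139]
 [130 144 142 142 141 144 142 142 142]]
-0.042 (np.int64(419), np.int64(255))
[[137 133 136 137 133 132 134 124 111]
 [134 132 135 135 133 134 135 133 131]
 [136 135 133 135 135 135 134 135 134]
[... 616 characters left out ...]
130 129 125 125 128 127 126 125 126]
 [130 127 125 105  94 101 125 126 127]
 [130 126  69 101 193 192  56 124 126]
 [128 124  66 223 225 225 117 111 126]
 [129 125 124 187 219 200 123 122 125]
 [129 126 123 144 155 140 122 126 125]
 [128 125 124 125 127 126 126 126 125]
 [128 125 124 125 127 126 126 126 124]]
-0.042 (np.int64(325), np.int64(256))
[[122 122 122 128 123 121 122 122 120]
 [122 122 123 127 123 120 122 122 121]
 [122 121  63  64  63  62 122 122 121]
 [122 120 101  99 103  63 122 123 121]
 [121 121 250 159 219 125 122 122 120]
 [121 123 218 140 158 115 121 122 121]
 [122 121 250 207 113 154 122 122 121]
 [120 123 126 129 122 123 121 122 121]
 [122 123 122 127 123 120 120 122 121]]
```

```bash
python3 -c "
from bench import ctrl
print(ctrl.close_job())"
```

```text
the job is handed in; nothing more can be done
None
```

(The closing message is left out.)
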